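# Dock the spare drill battery in the free charger bay and shut the splash covers

### The arm

A 7-joint arm with a two-finger parallel gripper is mounted at the origin on the work surface. World frame = base frame: x ahead of the robot, y to its left, z up, the work surface at z = 0. Lengths are in m, angles in rad, forces in N, time in s.
With the tool pointing down it reaches from about 0.4 to 0.85 m from the base axis. Payload 10.4 kg.
Tool frame: the origin (TCP) lies at the very end of the fingers, on their centre line; the grasp point (between the pads) lies 19 mm behind it; z points along the fingers, y is the line along which they close (so a half turn about z gives the same grasp; the last joint's range is limited). The gripper opens to 85 mm and grips with 20 to 120 N. Pads are 22 mm wide; open, the fingers measure 114 mm over their backs; the gripper's body (76 mm by 85 mm) begins 54 mm behind the grasp point. The pads swing forward as they close: fully open they stand 13 mm farther back than shut.
Start: joints at [-1.324, 0.332, -0.065, 1.46, 0.022, 1.35, -0.088], TCP at [0.167, 0.602, 0.231] pointing down, gripper open.
Joint ranges: [-2.6, 2.6], [-0.5, 2.12], [-1.47, 1.34], [0.16, 2.42], [-1.27, 4.41], [0.06, 2.06], [-2.6, 2.6]. Speed limits (rad/s): [2.22, 2.22, 2.79, 2.79, 3.14, 3.14, 3.14].

### API

Orientations are given as a unit quaternion [x, y, z, w].
In Python, from workcell import * gives the robot as it stands. The module is installed in compiled form; this text tells all that it offers.
- The arm moves only by the tool carry_out, never from a script. Its argument "motion" is a list of rows, each an object with "xyz": the shift along the tool's x, y, z in m, a list of three; "angular": the turn, a rotation vector about the tool's x, y, z in degrees, a list of three. A call has 1 to 12 rows; each row is the pose to reach, as a shift and turn from the pose commanded when the call began, along the tool's axes at that moment; what a row does not reach only later rows make up. A row lasts 1/10 s, in which the tool goes at most 50 mm and 8.59 degrees, less where a joint would pass 70% of its speed; a pose out of reach is approached as far as the arm can. A call with a gripper value outside its range is refused whole. "hand" is the opening, from 0 (shut) to 1 (fully open), set as the call begins (left out, the last holds). The fingers move at their own pace and stop on an object; "grip_force" is the grip in N (left out, the last holds). Time passes only in rows, so rows that repeat a pose let the fingers close. It gives the time, the measured TCP pose, the force, the opening and the grip force at its end, in the units of the state.
- get_obs(): the state, without advancing time (a new reading comes with each control period).
- camera(name): name is "scene" or "side" or "wrist"; returns a dict with "img" (400x640x3 uint8, red, green, blue), "fx", "fy", "cx", "cy" (pixels), "extrinsics" (4x4, takes a point from camera to world coordinates). Camera axes: x right, y up, looking along -z (the intrinsics and any distortion apply to the point x, -y, -z); pixel columns grow to the right and rows downward; lengths in m; the calibration is good to about 2 mm. A picture is of the moment at which its call begins. There is no depth.
- hand_in(): hands the job in; it is judged then, once.
The state is a dict: "clock": time; "joint_pos": joint angles; "joint_velocities": joint speeds; "tau": joint torques, N m; "position": TCP position; "ee_rot": TCP orientation; "ft_force": force on the tool from outside, world axes, zero at the start; "torque": the same for the moment, N m; "grip_width": opening from 0.0 (shut) to 1.0 (fully open); "grasp_force": force on a finger pad.
Only numpy, scipy, OpenCV 4.12 (cv2) and the standard library are available. Lean on these libraries where they do the work, as an engineer would, in place of code of your own. Each camera call takes 0.05 s, during which the arm holds its last target. There are 200 camera calls.

### The job

One of the two bays of the sloping battery charger is free (an empty bay shows its orange terminal guard). Set the loose battery down in that bay, flat on the bay floor with its copper terminals at the low, front end; lower it in gently rather than drop it, and then slide both clear splash covers fully shut over the two bays. Do not shift the battery that is already charging or disturb anything else on the trolley.

Things in the scene. Friction and masses are not known exactly. Their poses are not given: they have to be found in the camera images.
- charger: fixed white battery charger, 356 (y) x 195 (x) x 155 mm high; origin at table level, x towards its high back, y to its left seen from its low front, which is turned away from the robot. Its face slopes 30 degrees: low front edge at charger (-0.085, any y, 0.060) m, rising 186 mm along (cos30, 0, sin30); outward normal (-sin30, 0, cos30). 8 mm high rails run along y below and above the two bays
- bay_left (a point): centre of the floor of the left (+y) bay, at charger (0.0285, 0.044, 0.0493) m. A bay is 126 mm long up the slope, 80 mm wide along y and 66 mm deep along the face's normal, its flat floor parallel to the face; an 8 mm wall parts the two bays
- bay_right (a point): the same for the right (-y) bay, at charger (0.0285, -0.044, 0.0493) m
- cover_left (a joint): left splash cover, a clear plate 136 (up the slope) x 86 (y) x 4 mm with red edges, upper surface 6 mm above the charger's face; slides along the charger's y, in m: 0 = fully shut over the left bay, grows as it opens to the left (+y) over the vented side deck, to 0.086; the bay is wholly clear from 0.083. Drags with about 2.5 N, stays where it is left
- cover_right (a joint): right splash cover, the same, mirrored: 0 = fully shut over the right bay, opens to the right (charger -y) to 0.086
- pull_left (a point): middle of the left cover's red pull, a straight rib standing square on the middle of the cover: 60 mm long up the slope, 12 mm wide along y, 24 mm high along the face's normal; the point is 12 mm above the cover's upper surface and 12 mm below the rib's top; moves with the cover
- pull_right (a point): the same point on the right cover's red pull
- guard: fixed orange terminal guard, a 1 mm plate on the floor of the free bay, whichever that is; its origin is on the bay floor within 3 mm of the centre; its frame slopes with the bay: x up the slope, y as the charger's, z along the face's normal. The battery sits over it; it is not in the way
- battery: loose drill battery, 0.3 to 0.6 kg, flat on the table: black body 120 (x) x 72 (y) x 34 mm high; on it a red grip rib 76 long (x -0.028 to 0.048 m) x 26 wide (y) x 24 mm high; origin at the centre of the underside; copper terminals on top at the -x end. In the bay its +x points up the slope. Only 27 mm from rib to each bay side wall: do not open the fingers wide there
- battery_terminals (a point): middle of the battery's four copper terminal strips, at battery (-0.046, 0, 0.035) m
- docked_battery: an identical battery that is already charging in one of the two bays; origin at the centre of its underside, on the bay floor
- drill: red and black cordless drill without battery, lying on its side, 175 x 150 x 56 mm high; leave alone
- bone: white model bone, 195 mm long, 40 mm high, lying; leave alone
- clamp: black and red trigger clamp, lying, 160 x 150 x 32 mm; leave alone
- dish: rectangular steel dish 110 x 200 x 42 mm; leave alone
- bottle: brown bottle standing, 62 mm diameter, 165 mm high; leave alone
- carton: paper carton with green band 75 x 55 x 45 mm; leave alone
- gallipot: small steel cup, 72 mm diameter, 50 mm high; leave alone
- driver: blue-handled screwdriver, lying, 175 mm long, 28 mm high; leave alone
Not all that is in view belongs to the job. What is shaped like the battery but turquoise is not meant.

How it is judged:
On the way:
1. the loose battery sits flat in the free bay, terminals at the low end (x of battery in the frame of guard between -0.009 and 0.009 m and y of battery in the frame of guard between -0.009 and 0.009 m and z of battery in the frame of guard between -0.004 and 0.004 m and angle between the z axis of battery and the z axis of guard, either way round below 0.07 rad and x of battery_terminals in the frame of guard below -0.03 m and angle between battery's own z axis and vertical below 0.8 rad), for 0.2 s.
At the end, for the whole second after the job is handed in: battery at rest in the bay that was free: origin within 9 mm of the guard's in x and y, 4 mm in z, square to the floor within 4 degrees, terminals at the low end; both covers within 4 mm of fully shut; the battery already charging within 12 mm of its start (all of step 1 and value of joint each of cover_left, cover_right below 0.004 m and linear speed of battery below 0.02 m/s and distance of docked_battery from where it was at the start of the episode below 0.012 m); the robot touches nothing.
It fails at once if the battery is dropped or rammed into the charger (over 70 N) (contact force between battery and charger above 70 N).
It fails at once if the battery already charging is shifted by more than 15 mm (distance of docked_battery from where it was at the start of the episode above 0.015 m).
It fails at once if the bottle is tipped (angle between bottle's own z axis and vertical above 0.3 rad).
It fails at once if anything else on the trolley is moved by more than 30 mm (distance of any of drill, bone, clamp, dish, bottle, carton, gallipot, driver from where it was at the start of the episode above 0.03 m).
It also fails if it takes over 72 s, if anything falls off the work surface, if the arm or the gripper's body presses on something with over 40 N, if the wrist force passes 120 N, or if a joint passes its speed limit or range.

## Working session

There is one attempt and no reset: what is moved stays moved. The work goes in short steps, Python scripts to look and compute and a tool call to move; the robot and the scene stay as the last step left them, time stands still between calls to the robot, and variables do not carry over. Pictures are saved under pics/ and viewed, at most 10 in all, crops included, and the job is handed in when it is done.

Besides the shell and the picture viewer there is one more tool, called after "Call:" in YAML: its name, and indented under it one key for each argument. carry_out: Moves the arm, as the interface text tells. Its arguments: {"type":"object","properties":{"motion":{"type":"array"},"hand":{"type":"number"},"grip_force":{"type":"number"}},"required":["motion"]}

```bash
mkdir -p pics; python3 - <<'E'
from workcell import *
import cv2,numpy as np,pickle
d={}
for n in("scene","side","wrist"):
    c=camera(n);d[n]=c
    cv2.imwrite(f"pics/{n}0.png",c["img"][:,:,::-1])
    print(n,c["fx"],c["fy"],c["cx"],c["cy"],np.round(c["extrinsics"],3).tolist(),[k for k in c])
pickle.dump(d,open("cams0.pkl","wb"))
print(get_obs())
E
```

```text
scene 455.0915459502833 455.0915459502833 322.60024299212756 198.16819123960872 [[-0.465, -0.595, 0.656, 1.312], [0.885, -0.328, 0.33, 0.442], [0.019, 0.734, 0.679, 0.973], [0.0, 0.0, 0.0, 1.0]] ['img', 'fx', 'fy', 'cx', 'cy', 'extrinsics']
side 404.98705944452485 404.98705944452485 310.34477342393717 202.7886181485526 [[0.786, 0.401, -0.471, -0.155], [-0.618, 0.491, -0.613, -0.785], [-0.015, 0.773, 0.634, 0.932], [0.0, 0.0, 0.0, 1.0]] ['img', 'fx', 'fy', 'cx', 'cy', 'extrinsics']
wrist 293.0490536248803 293.0490536248803 314.1223921669895 202.07070070045668 [[0.266, -0.916, -0.299, 0.09], [0.964, 0.252, 0.084, 0.623], [-0.002, -0.311, 0.951, 0.373], [0.0, 0.0, 0.0, 1.0]] ['img', 'fx', 'fy', 'cx', 'cy', 'extrinsics']
{'clock': 0.15, 'joint_pos': array([-1.3236186 ,  0.33273113, -0.06470781,  1.46071863,  0.02160237,
        1.3498861 , -0.08850177]), 'joint_velocities': array([-0.00052545, -0.00276328, -0.00193828, -0.00104241, -0.00049417,
        0.00083349,  0.00142951]), 'tau': array([ 1.57690796e-03, -6.25832391e+01,  4.97058488e-02, -3.91855860e+01,
        1.63100293e-02,  7.41039345e-03,  2.07661242e-05]), 'position': array([0.16649717, 0.60213768, 0.23071016]), 'ee_rot': array([ 1.34469060e-01,  9.90917654e-01, -5.21602439e-04, -4.90820679e-05]), 'ft_force': array([ 0.61084045,  0.27513501, -0.54072694]), 'torque': array([-0.0115903 , -0.03196144, -0.05228602]), 'grasp_force': 0.0, 'grip_width': 1.0010050495632834}
```

View pics/scene0.png

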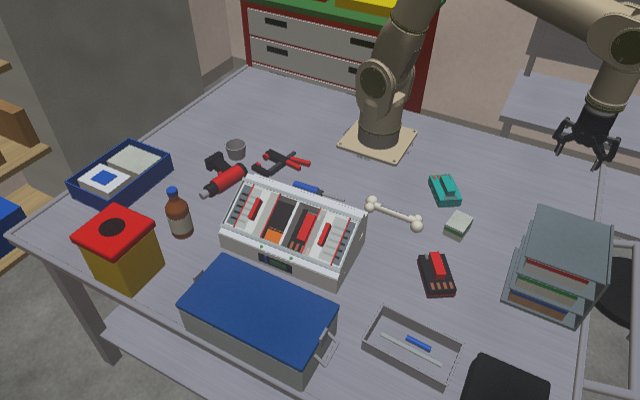

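View pics/side0.png

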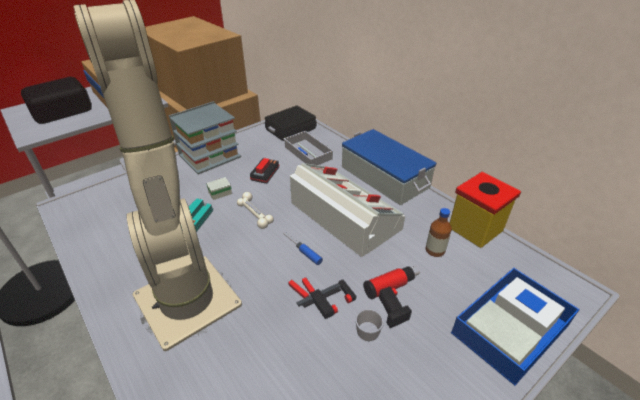

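The scene view shows the charger around (293,232). Its left bay is free, with orange guard at (272,238), and the right bay holds the docked battery at (305,230). There are two candidates for the loose battery: the black and red one at (436,273), and a turquoise one at (445,190). The black and red one fits, because turquoise is excluded. I'll confirm in a crop.

```bash
python3 - <<'E'
import cv2,numpy as np
i=cv2.imread("pics/scene0.png")
a=cv2.resize(i[170:295,210:375],None,fx=4.8,fy=4.8,interpolation=cv2.INTER_CUBIC)
cv2.imwrite("pics/c1.png",a)
a=cv2.resize(i[240:305,405:470],None,fx=8,fy=8,interpolation=cv2.INTER_CUBIC)
cv2.imwrite("pics/c2.png",a)
E
```

```text
(no output)
```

View pics/c1.png

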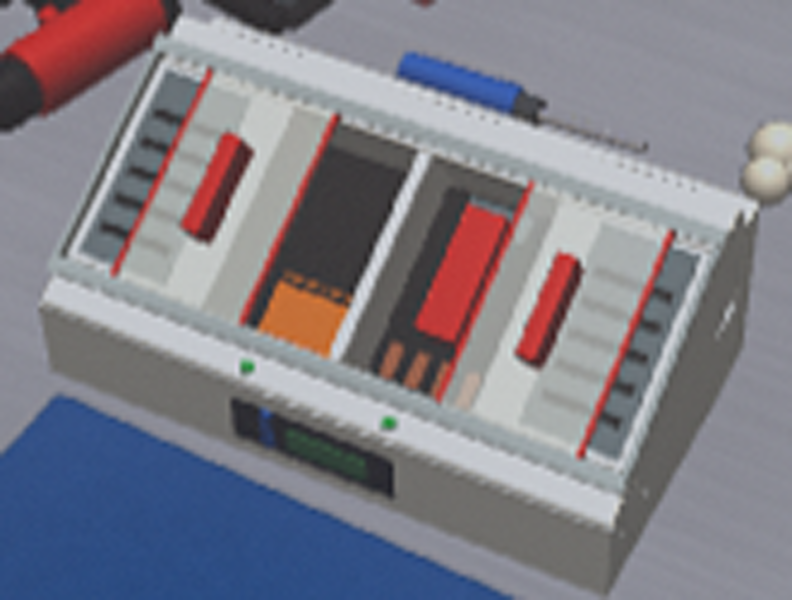

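View pics/c2.png

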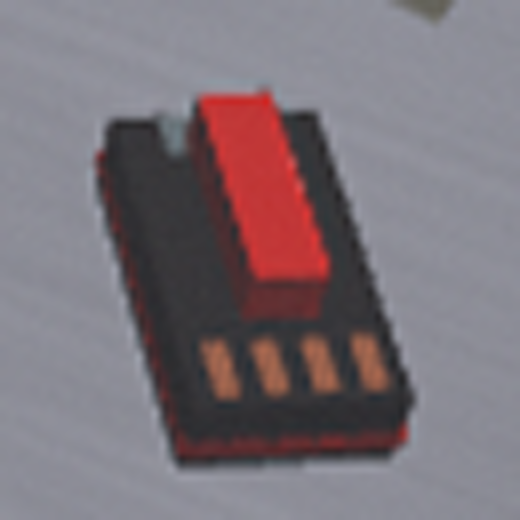

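The left crop confirms it: the orange guard sits in the left bay and the left cover is partly over it. The loose battery is black with a red rib, with its copper strips towards the camera. I'll fit the poses from the corner pixels.

```bash
cat > h.py <<'E'
import numpy as np
from scipy.optimize import least_squares
from scipy.spatial.transform import Rotation as R
def proj(c,P):
    E=np.array(c["extrinsics"]);p=(np.atleast_2d(P)-E[:3,3])@E[:3,:3]
    return np.c_[c["cx"]+c["fx"]*p[:,0]/-p[:,2], c["cy"]-c["fy"]*p[:,1]/-p[:,2]]
N=np.array([-.5,0,3**.5/2]);U=np.array([3**.5/2,0,.5])
def face(s,y,h): return np.array([-.085,y,.06])+s*U+h*N
def place(q,P): # q=x,y,yaw
    return np.atleast_2d(P)@R.from_euler('z',q[2]).as_matrix().T+[q[0],q[1],0]
E
cat > fit0.py <<'E'
from h import *
import pickle
c=pickle.load(open("cams0.pkl","rb"))["scene"]
px=np.array([(335,118),(245,325),(211,70),(115,273),(532,183),(441,400),(673,232),(581,456),(413,153),(430,157),(333,357),(347,361)])/4.8+[210,170]-.5
def pts(l,r): return np.array([face(.161,.001+l,.006),face(.025,.001+l,.006),face(.161,.087+l,.006),face(.025,.087+l,.006),
 face(.161,-.001-r,.006),face(.025,-.001-r,.006),face(.161,-.087-r,.006),face(.025,-.087-r,.006),
 face(.156,.004,0),face(.156,-.004,0),face(.03,.004,0),face(.03,-.004,0)])
f=lambda q:(proj(c,place(q[:3],pts(q[3],q[4])))-px).ravel()
s=least_squares(f,[.65,0,np.pi,.06,.04]);print("charger",s.x.round(4));print(s.fun.reshape(-1,2).round(1).tolist())
print(((proj(c,place(s.x,[[-.0975,-.178,0]]))+.5-[210,170])*4.8))
px2=np.array([(197,95),(270,92),(330,275),(252,280),(105,122),(318,113),(410,400),(178,465),(405,448)])/8+[405,240]-.5
P=np.array([(.048,.013,.058),(.048,-.013,.058),(-.028,-.013,.058),(-.028,.013,.058),(.06,.036,.034),(.06,-.036,.034),(-.06,-.036,.034),(-.06,.036,0),(-.06,-.036,0)])
b=least_squares(lambda q:(proj(c,place(q,P))-px2).ravel(),[.65,.3,np.pi]);print("batt",b.x.round(4));print(b.fun.reshape(-1,2).round(1).tolist())
E
python3 fit0.py
```

```text
charger [ 0.5983 -0.0127  3.1838  0.0536  0.0636]
[[1.4, -1.5], [-0.6, 1.4], [-0.1, -0.8], [-1.1, 1.7], [0.1, -1.5], [-1.2, 1.1], [0.9, -1.4], [0.3, 1.2], [1.5, -0.7], [0.6, -0.6], [-0.7, -0.1], [-1.0, 0.1]]
[[600.38804797 613.64463238]]
batt [0.5103 0.3761 3.7022]
[[-0.3, -0.2], [0.2, -0.3], [0.6, -0.3], [0.2, -0.4], [0.1, -0.8], [-0.4, -0.9], [1.1, -0.2], [-0.3, 1.1], [-1.2, 1.7]]
```

The free bay is the left one. `cover_left` is at about 0.055, so it has to be opened further first. I'll move over the charger, tilted, for a close wrist view.

```bash
cat >> h.py <<'E'
def goal(p,Rm):
    from workcell import get_obs
    o=get_obs();R0=R.from_quat(o["ee_rot"])
    print("clock",round(o["clock"],2),"pos",o["position"].round(4),"F",o["ft_force"].round(1),"grip",round(o["grip_width"],3))
    print("xyz",R0.inv().apply(np.array(p)-o["position"]).round(4).tolist(),"ang",(R0.inv()*R.from_matrix(Rm)).as_rotvec(degrees=True).round(2).tolist())
def goal_ch(q,s,y,h): # tool square to the charger's face
    Rz=R.from_euler('z',q[2]).as_matrix()
    goal(place(q,face(s,y,h))[0], Rz@np.c_[U,[0,-1,0],-N])
E
python3 -c "
from h import *
goal_ch([.5983,-.0127,3.1838],.093,0.03,.2)"
```

```text
clock 0.15 pos [0.1665 0.6021 0.2307] F [ 0.6  0.3 -0.5] grip 1.001
xyz [-0.6887, -0.4741, -0.0485] ang [4.62, 29.75, -17.48]
```

Call:
carry_out:
  motion:
    - {"xyz": [0, 0, -0.05], "angular": [0, 0, 0]}
    - {"xyz": [-0.69, -0.474, -0.05], "angular": [4.6, 29.7, -17.5]}
    - {"xyz": [-0.69, -0.474, -0.05], "angular": [4.6, 29.7, -17.5]}
    - {"xyz": [-0.69, -0.474, -0.05], "angular": [4.6, 29.7, -17.5]}
    - {"xyz": [-0.69, -0.474, -0.05], "angular": [4.6, 29.7, -17.5]}
    - {"xyz": [-0.69, -0.474, -0.05], "angular": [4.6, 29.7, -17.5]}
    - {"xyz": [-0.69, -0.474, -0.05], "angular": [4.6, 29.7, -17.5]}
    - {"xyz": [-0.69, -0.474, -0.05], "angular": [4.6, 29.7, -17.5]}
    - {"xyz": [-0.69, -0.474, -0.05], "angular": [4.6, 29.7, -17.5]}
    - {"xyz": [-0.69, -0.474, -0.05], "angular": [4.6, 29.7, -17.5]}
    - {"xyz": [-0.69, -0.474, -0.05], "angular": [4.6, 29.7, -17.5]}
    - {"xyz": [-0.69, -0.474, -0.05], "angular": [4.6, 29.7, -17.5]}

```text
clock: 1.35
position: [0.519, 0.1827, 0.2811]
ee_rot: [-0.021, 0.966, -0.005, -0.258]
ft_force: [1.0, 1.0, -0.1]
grip_width: 1.001
grasp_force: 0.0
```

```bash
python3 -c "
from h import *
goal_ch([.5983,-.0127,3.1838],.093,0.03,.2)"
```

```text
clock 1.35 pos [0.519  0.1827 0.2811] F [ 1.   1.  -0.1] grip 1.001
xyz [-0.1525, -0.2286, -0.0866] ang [0.06, 0.05, 0.06]
```

Call:
carry_out:
  motion:
    - {"xyz": [-0.152, -0.229, -0.087], "angular": [0, 0, 0]}
    - {"xyz": [-0.152, -0.229, -0.087], "angular": [0, 0, 0]}
    - {"xyz": [-0.152, -0.229, -0.087], "angular": [0, 0, 0]}
    - {"xyz": [-0.152, -0.229, -0.087], "angular": [0, 0, 0]}
    - {"xyz": [-0.152, -0.229, -0.087], "angular": [0, 0, 0]}
    - {"xyz": [-0.152, -0.229, -0.087], "angular": [0, 0, 0]}
    - {"xyz": [-0.152, -0.229, -0.087], "angular": [0, 0, 0]}
    - {"xyz": [-0.152, -0.229, -0.087], "angular": [0, 0, 0]}
    - {"xyz": [-0.152, -0.229, -0.087], "angular": [0, 0, 0]}

```text
clock: 2.25
position: [0.6966, -0.0149, 0.3052]
ee_rot: [-0.027, 0.984, 0.01, -0.173]
ft_force: [2.8, 10.8, -8.5]
grip_width: 1.003
grasp_force: 0.0
```

```bash
python3 - <<'E'
from h import *
from workcell import *
import cv2,pickle
goal_ch([.5983,-.0127,3.1838],.093,0.03,.2)
c=camera("wrist");pickle.dump(c,open("w1.pkl","wb"))
cv2.imwrite("pics/w1.png",cv2.resize(c["img"][:,:,::-1],(800,500),interpolation=cv2.INTER_CUBIC))
q=[.5983,-.0127,3.1838]
print(proj(c,place(q,[face(.093,0,0),face(.093,.044+.0536,.03)])).round())
E
```

```text
clock 2.25 pos [ 0.6966 -0.0149  0.3052] F [ 2.8 10.8 -8.5] grip 1.003
xyz [-0.0142, -0.0244, 0.0212] ang [1.33, 10.05, 1.14]
[[316. 157.]
 [230. 165.]]
```

View pics/w1.png

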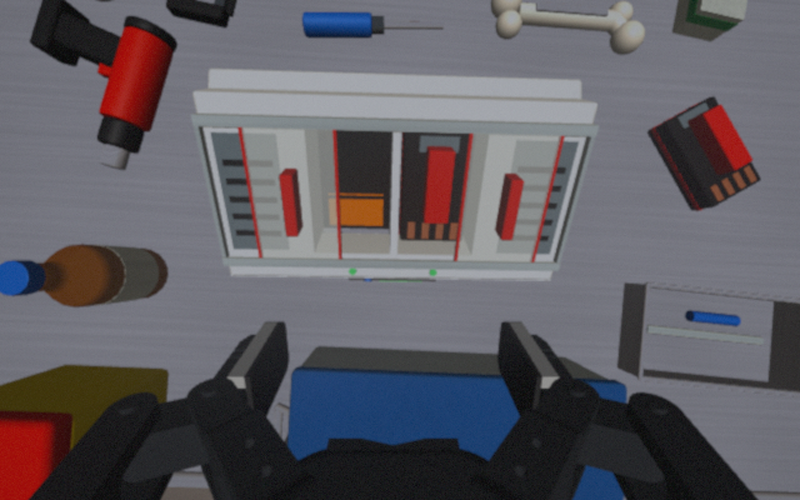

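The wrist view shows the left bay (orange guard at 357,210) partly under the left cover, and the docked battery in the right bay (438,190). The loose battery is at (705,150). The covers' red edges are sharp enough to refine the charger pose.

```bash
cat > fit1.py <<'E'
from h import *
import pickle
exec(open("fit0.py").read().split("f=lambda")[0])
w=pickle.load(open("w1.pkl","rb"))
pw=np.array([(335,131),(340,259),(241,128),(262,258),(470,134),(457,260),(562,138),(534,262),(391,131),(402,131),(391,254),(400,254),(427,148),(453,148),(448,222),(425,222)])/1.25-.4
rb=lambda d:np.array([face(.141+d,-.031,-.008),face(.141+d,-.057,-.008),face(.065+d,-.057,-.008),face(.065+d,-.031,-.008)])
def f(q,ws=1):
    a=proj(w,place(q[:3],np.r_[pts(q[3],q[4]),rb(q[5])]))-pw
    b=proj(c,place(q[:3],pts(q[3],q[4])))-px
    return np.r_[a.ravel(),ws*b.ravel(),q[5]*300]
for ws in(0,1):
    s=least_squares(f,[.6,0,np.pi,.06,.06,0],args=(ws,),loss="soft_l1");print("charger",s.x.round(4));print(f(s.x)[:56].reshape(-1,2).round(1).tolist())
# battery from wrist
pb=np.array([(706,107),(728,104),(757,163),(733,170),(649,131),(712,97),(760,180),(698,210)])/1.25-.4
print(proj(w,place([.5103,.3761,3.7022],[(.048,.013,.058),(.048,-.013,.058),(-.028,-.013,.058),(-.028,.013,.058),(.06,.036,.034),(.06,-.036,.034),(-.06,-.036,.0),(-.06,.036,.0)]))-pb)
from workcell import get_obs
print(get_obs()["joint_pos"].round(3))
E
python3 fit1.py
```

```text
charger [ 5.9990e-01 -1.2600e-02  3.1893e+00  5.2400e-02  6.3900e-02 -5.0000e-04]
[[0.9, -3.5], [2.7, 1.6], [-2.8, -2.2], [-0.7, 2.2], [-0.4, -4.4], [-1.8, 1.1], [2.1, -6.5], [0.3, -0.2], [0.8, 0.9], [-1.0, 1.0], [-0.7, 0.3], [-2.0, 0.3], [1.1, -0.0], [2.1, 0.2], [0.4, -0.0], [-0.9, -0.1], [1.3, -1.0], [-0.5, 2.1], [-0.3, -0.2], [-1.1, 2.5], [-0.1, -1.2], [-1.2, 1.6], [0.8, -1.2], [0.4, 1.5], [1.1, -0.4], [0.3, -0.3], [-0.9, 0.4], [-1.2, 0.6]]
charger [ 5.9970e-01 -1.2600e-02  3.1884e+00  5.2400e-02  6.3800e-02 -6.0000e-04]
[[1.0, -3.7], [2.7, 1.4], [-2.7, -2.5], [-0.7, 1.9], [-0.4, -4.5], [-1.9, 1.0], [2.1, -6.6], [0.2, -0.3], [0.8, 0.7], [-0.9, 0.8], [-0.7, 0.1], [-2.0, 0.1], [1.2, -0.0], [2.2, 0.3], [0.5, -0.0], [-0.9, -0.2], [1.4, -1.0], [-0.4, 2.0], [-0.2, -0.3], [-1.1, 2.4], [-0.1, -1.2], [-1.2, 1.5], [0.8, -1.2], [0.3, 1.4], [1.2, -0.4], [0.3, -0.4], [-0.9, 0.3], [-1.1, 0.5]]
[[ -2.86176843   5.09237445]
 [ -5.45694992  -0.94317337]
 [ -2.41426899  -2.63095718]
 [  1.80970086   0.34067779]
 [ 12.48557341  -7.33711735]
 [  1.52225485  -2.24069419]
 [-19.13076998   4.1053274 ]
 [ -6.20375396   1.17031042]]
[-0.246  0.851  0.649  0.643 -0.436  2.058  1.757]
```

```bash
sed -i 's/^def f(q/def pts(l,r,t=0,b=0): return np.array([face(.161-t,.001+l,.006),face(.025+b,.001+l,.006),face(.161-t,.087+l,.006),face(.025+b,.087+l,.006),face(.161-t,-.001-r,.006),face(.025+b,-.001-r,.006),face(.161-t,-.087-r,.006),face(.025+b,-.087-r,.006),face(.156,.004,0),face(.156,-.004,0),face(.03,.004,0),face(.03,-.004,0)])\n&/; s/pts(q\[3\],q\[4\])/pts(q[3],q[4],q[6],q[7])/g; s/.06,.06,0\]/.06,.06,0,.003,.003]/' fit1.py
python3 fit1.py | head -4; python3 -c "
from h import *
goal_ch([.5997,-.0126,3.188],.093,0.0964,.07)"
```

```text
charger [ 5.9900e-01 -1.2700e-02  3.1803e+00  5.2700e-02  6.4300e-02 -1.0000e-03
  5.2000e-03  8.0000e-04]
[[1.3, 0.2], [2.0, 0.0], [-1.8, 0.8], [-1.4, 0.0], [-0.3, 0.2], [-2.0, 0.4], [1.6, -1.3], [0.3, -0.4], [1.1, 0.0], [-0.6, 0.2], [-1.1, -0.4], [-2.4, -0.3], [1.4, -0.1], [2.4, 0.4], [0.2, 0.0], [-1.1, -0.3], [0.8, 0.5], [-0.4, 1.3], [-0.6, 1.0], [-0.8, 1.6], [-0.5, 0.6], [-1.1, 1.1], [0.3, 0.9], [0.3, 1.3], [1.5, -0.6], [0.6, -0.5], [-0.9, 0.1], [-1.2, 0.3]]
charger [ 5.9920e-01 -1.2600e-02  3.1814e+00  5.2800e-02  6.4000e-02 -8.0000e-04
clock 2.3 pos [ 0.6989 -0.0212  0.3216] F [-1.2 -2.1  9.6] grip 0.996
xyz [0.0076, -0.0862, 0.1638] ang [1.02, 11.7, 0.02]
```

Call:
carry_out:
  motion:
    - {"xyz": [0.008, -0.086, 0.164], "angular": [0.8, 11.6, -0.4]}
    - {"xyz": [0.008, -0.086, 0.164], "angular": [0.8, 11.6, -0.4]}
    - {"xyz": [0.008, -0.086, 0.164], "angular": [0.8, 11.6, -0.4]}
    - {"xyz": [0.008, -0.086, 0.164], "angular": [0.8, 11.6, -0.4]}
    - {"xyz": [0.008, -0.086, 0.164], "angular": [0.8, 11.6, -0.4]}
    - {"xyz": [0.008, -0.086, 0.164], "angular": [0.8, 11.6, -0.4]}
    - {"xyz": [0.008, -0.086, 0.164], "angular": [0.8, 11.6, -0.4]}
    - {"xyz": [0.008, -0.086, 0.164], "angular": [0.8, 11.6, -0.4]}
  hand: 0.6

```text
clock: 3.1
position: [0.6413, -0.1195, 0.1729]
ee_rot: [-0.015, 0.966, -0.012, -0.256]
ft_force: [0.6, -0.2, -0.3]
grip_width: 0.599
grasp_force: 0.0
```

```bash
cat > g.py <<'E'
import sys
from h import *
from workcell import get_obs
goal_ch([.5992,-.0126,3.1814],*map(float,sys.argv[1:4]));print(get_obs()["joint_pos"].round(2))
E
python3 g.py .093 .0968 .013
```

```text
clock 3.1 pos [ 0.6413 -0.1195  0.1729] F [ 0.6 -0.2 -0.3] grip 0.599
xyz [-0.0039, 0.0124, 0.0611] ang [-0.58, 0.27, -0.68]
[-0.07  0.86  0.31  0.92 -0.11  1.9   1.79]
```

Call:
carry_out:
  motion:
    - {"xyz": [-0.004, 0.0125, 0.02], "angular": [-0.6, 0.3, -0.7]}
    - {"xyz": [-0.004, 0.0125, 0.04], "angular": [-0.6, 0.3, -0.7]}
    - {"xyz": [-0.004, 0.0125, 0.06], "angular": [-0.6, 0.3, -0.7]}
    - {"xyz": [-0.004, 0.0125, 0.06], "angular": [-0.6, 0.3, -0.7]}
    - {"xyz": [-0.004, 0.0125, 0.06], "angular": [-0.6, 0.3, -0.7]}

```text
clock: 3.6
position: [0.6142, -0.1092, 0.1185]
ee_rot: [-0.019, 0.965, -0.005, -0.26]
ft_force: [0.4, 0.2, 1.0]
grip_width: 0.599
grasp_force: 0.0
```

Call:
carry_out:
  motion:
    - {"xyz": [0, 0, 0], "angular": [0, 0, 0]}
    - {"xyz": [0, 0, 0], "angular": [0, 0, 0]}
    - {"xyz": [0, 0, 0], "angular": [0, 0, 0]}
    - {"xyz": [0, 0, 0], "angular": [0, 0, 0]}
    - {"xyz": [0, 0, 0], "angular": [0, 0, 0]}
    - {"xyz": [0, 0, 0], "angular": [0, 0, 0]}
  hand: 0
  grip_force: 30

```text
clock: 4.2
position: [0.6141, -0.1097, 0.1181]
ee_rot: [-0.019, 0.966, -0.005, -0.259]
ft_force: [3.7, 0.8, 5.9]
grip_width: 0.132
grasp_force: 33.7
```

```bash
python3 g.py .093 .129 .013
```

```text
clock 4.2 pos [ 0.6141 -0.1097  0.1181] F [3.7 0.8 5.9] grip 0.132
xyz [-0.0001, -0.0314, 0.0003] ang [0.05, -0.07, -0.06]
[-0.09  0.83  0.3   1.09 -0.12  1.77  1.79]
```

Call:
carry_out:
  motion:
    - {"xyz": [0, -0.008, 0], "angular": [0, 0, 0]}
    - {"xyz": [0, -0.016, 0], "angular": [0, 0, 0]}
    - {"xyz": [0, -0.024, 0], "angular": [0, 0, 0]}
    - {"xyz": [0, -0.029, 0], "angular": [0, 0, 0]}
    - {"xyz": [0, -0.032, 0], "angular": [0, 0, 0]}
    - {"xyz": [0, -0.032, 0], "angular": [0, 0, 0]}
    - {"xyz": [0, -0.032, 0], "angular": [0, 0, 0]}

```text
clock: 4.9
position: [0.6153, -0.1414, 0.1181]
ee_rot: [-0.019, 0.966, -0.005, -0.26]
ft_force: [3.3, 0.9, 6.4]
grip_width: 0.132
grasp_force: 33.7
```

Call:
carry_out:
  motion:
    - {"xyz": [0, -0.002, 0], "angular": [0, 0, 0]}
    - {"xyz": [0, -0.003, 0], "angular": [0, 0, 0]}
    - {"xyz": [0, -0.003, 0], "angular": [0, 0, 0]}

```text
clock: 5.2
position: [0.6153, -0.1416, 0.1181]
ee_rot: [-0.02, 0.965, -0.003, -0.26]
ft_force: [1.0, 9.6, 7.7]
grip_width: 0.131
grasp_force: 33.8
```

The cover hit its open stop, so it's fully open, and that also confirms the charger's y to about 0.5 mm. Next: release, retract and go to the battery.

Call:
carry_out:
  motion:
    - {"xyz": [0, 0.003, 0], "angular": [0, 0, 0]}
    - {"xyz": [0, 0.003, 0], "angular": [0, 0, 0]}
    - {"xyz": [0, 0.003, 0], "angular": [0, 0, 0]}
    - {"xyz": [0, 0.003, -0.03], "angular": [0, 0, 0]}
    - {"xyz": [0, 0.003, -0.07], "angular": [0, 0, 0]}
    - {"xyz": [0, 0.003, -0.11], "angular": [0, 0, 0]}
    - {"xyz": [0, 0.003, -0.11], "angular": [0, 0, 0]}
    - {"xyz": [0, 0.003, -0.11], "angular": [0, 0, 0]}
  hand: 0.5

```text
clock: 6.0
position: [0.6702, -0.1403, 0.2123]
ee_rot: [-0.018, 0.965, -0.005, -0.26]
ft_force: [-0.3, 0.6, -0.5]
grip_width: 0.501
grasp_force: 0.0
```

```bash
cat > gb.py <<'E'
import sys
from h import *
from workcell import get_obs
q=[.5103,.3761,3.7022]
x,z=map(float,sys.argv[1:3])
Rz=R.from_euler('z',q[2]).as_matrix()
goal(place(q,[x,0,z])[0],Rz@np.diag([1,-1,-1]));print(get_obs()["joint_pos"].round(2))
E
python3 gb.py .0 .19; python3 g.py .1 .0 .2
```

```text
clock 6.0 pos [ 0.6702 -0.1403  0.2123] F [-0.3  0.6 -0.5] grip 0.501
xyz [0.1102, 0.5221, 0.0896] ang [7.86, -29.46, -29.26]
[-0.01  0.95  0.32  0.68 -0.13  2.05  1.83]
clock 6.0 pos [ 0.6702 -0.1403  0.2123] F [-0.3  0.6 -0.5] grip 0.501
xyz [0.0077, 0.1304, -0.0775] ang [0.04, -0.15, -0.11]
[-0.01  0.95  0.32  0.68 -0.13  2.05  1.83]
```

Call:
carry_out:
  motion:
    - {"xyz": [0.11, 0.522, 0.0896], "angular": [7.86, -29.46, -29.26]}
    - {"xyz": [0.11, 0.522, 0.0896], "angular": [7.86, -29.46, -29.26]}
    - {"xyz": [0.11, 0.522, 0.0896], "angular": [7.86, -29.46, -29.26]}
    - {"xyz": [0.11, 0.522, 0.0896], "angular": [7.86, -29.46, -29.26]}
    - {"xyz": [0.11, 0.522, 0.0896], "angular": [7.86, -29.46, -29.26]}
    - {"xyz": [0.11, 0.522, 0.0896], "angular": [7.86, -29.46, -29.26]}
    - {"xyz": [0.11, 0.522, 0.0896], "angular": [7.86, -29.46, -29.26]}
    - {"xyz": [0.11, 0.522, 0.0896], "angular": [7.86, -29.46, -29.26]}
    - {"xyz": [0.11, 0.522, 0.0896], "angular": [7.86, -29.46, -29.26]}
    - {"xyz": [0.11, 0.522, 0.0896], "angular": [7.86, -29.46, -29.26]}
    - {"xyz": [0.11, 0.522, 0.0896], "angular": [7.86, -29.46, -29.26]}
    - {"xyz": [0.11, 0.522, 0.0896], "angular": [7.86, -29.46, -29.26]}
  hand: 0.7

```text
clock: 7.2
position: [0.5042, 0.3824, 0.1882]
ee_rot: [-0.281, 0.96, 0.001, -0.003]
ft_force: [-0.8, -0.3, 0.7]
grip_width: 0.701
grasp_force: 0.0
```

Call:
carry_out:
  motion:
    - {"xyz": [0, 0, 0], "angular": [0, 0, 0]}
    - {"xyz": [0, 0, 0], "angular": [0, 0, 0]}
    - {"xyz": [0, 0, 0], "angular": [0, 0, 0]}

```text
clock: 7.5
position: [0.511, 0.374, 0.1902]
ee_rot: [-0.275, 0.961, -0.0, -0.0]
ft_force: [0.2, -0.4, -0.6]
grip_width: 0.699
grasp_force: 0.0
```

```bash
python3 gb.py .0 .19; python3 - <<'E'
from h import *
from workcell import *
import cv2,pickle
c=camera("wrist");pickle.dump(c,open("w2.pkl","wb"))
cv2.imwrite("pics/w2.png",cv2.resize(c["img"][:,:,::-1],(800,500),interpolation=cv2.INTER_CUBIC))
B=[(.048,.013,.058),(.048,-.013,.058),(-.028,-.013,.058),(-.028,.013,.058),(.06,.036,.034),(.06,-.036,.034),(-.06,-.036,.034),(-.06,.036,.034)]
print(((proj(c,place([.5103,.3761,3.7022],B))+.4)*1.25).round().tolist())
E
```

```text
clock 7.5 pos [0.511  0.374  0.1902] F [ 0.2 -0.4 -0.6] grip 0.699
xyz [-0.0005, 0.0021, 0.0002] ang [-0.01, -0.04, -0.15]
[-0.71  0.37  0.01  1.49 -0.    1.28  1.43]
[[379.0, 180.0], [414.0, 180.0], [412.0, 275.0], [380.0, 275.0], [351.0, 161.0], [442.0, 161.0], [436.0, 299.0], [356.0, 299.0]]
```

View pics/w2.png

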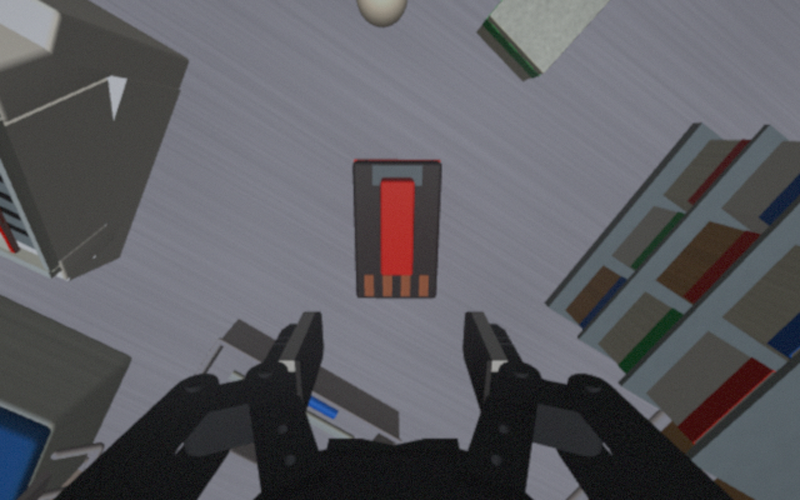

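The wrist view shows the loose battery centred: rib at (380–414, 180–275), terminals at (398,286). It matches the predicted corners to about 1 px. I'll descend and grip.

Call:
carry_out:
  motion:
    - {"xyz": [-0.0005, 0.002, 0.045], "angular": [0, 0, -0.2]}
    - {"xyz": [-0.0005, 0.002, 0.09], "angular": [0, 0, -0.2]}
    - {"xyz": [-0.0005, 0.002, 0.125], "angular": [0, 0, -0.2]}
    - {"xyz": [-0.0005, 0.002, 0.142], "angular": [0, 0, -0.2]}
    - {"xyz": [-0.0005, 0.002, 0.152], "angular": [0, 0, -0.2]}
    - {"xyz": [-0.0005, 0.002, 0.152], "angular": [0, 0, -0.2]}
    - {"xyz": [-0.0005, 0.002, 0.152], "angular": [0, 0, -0.2]}

```text
clock: 8.25
position: [0.5101, 0.3787, 0.0397]
ee_rot: [-0.278, 0.961, 0.001, 0.001]
ft_force: [0.3, -0.1, -0.9]
grip_width: 0.703
grasp_force: 0.0
```

Call:
carry_out:
  motion:
    - {"xyz": [0, 0, 0], "angular": [0, 0, 0]}
    - {"xyz": [0, 0, 0], "angular": [0, 0, 0]}
    - {"xyz": [0, 0, 0], "angular": [0, 0, 0]}
    - {"xyz": [0, 0, 0], "angular": [0, 0, 0]}
    - {"xyz": [0, 0, 0], "angular": [0, 0, 0]}
    - {"xyz": [0, 0, 0], "angular": [0, 0, 0]}
    - {"xyz": [0, 0, 0], "angular": [0, 0, 0]}
  hand: 0
  grip_force: 60

```text
clock: 8.95
position: [0.5101, 0.3789, 0.0399]
ee_rot: [-0.278, 0.96, 0.001, 0.001]
ft_force: [-0.7, -1.9, 6.2]
grip_width: 0.285
grasp_force: 61.0
```

```bash
python3 gb.py 0 .038
```

```text
clock 8.95 pos [0.5101 0.3789 0.0399] F [-0.7 -1.9  6.2] grip 0.285
xyz [0.0013, -0.0025, 0.0019] ang [0.05, 0.11, 0.21]
[-0.71  0.52  0.    1.63 -0.    1.    1.42]
```

Call:
carry_out:
  motion:
    - {"xyz": [0, 0, -0.01], "angular": [0, 0, 0]}
    - {"xyz": [0, 0, -0.04], "angular": [0, 0, 0]}
    - {"xyz": [0, 0, -0.08], "angular": [0, 0, 0]}
    - {"xyz": [0, 0, -0.12], "angular": [0, 0, 0]}
    - {"xyz": [0, 0, -0.16], "angular": [0, 0, 0]}
    - {"xyz": [0, 0, -0.2], "angular": [0, 0, 0]}
    - {"xyz": [0, 0, -0.22], "angular": [0, 0, 0]}
    - {"xyz": [0, 0, -0.22], "angular": [0, 0, 0]}
    - {"xyz": [0, 0, -0.22], "angular": [0, 0, 0]}

```text
clock: 9.85
position: [0.5089, 0.3783, 0.2575]
ee_rot: [-0.279, 0.96, 0.0, -0.001]
ft_force: [-0.5, -0.4, -4.5]
grip_width: 0.287
grasp_force: 59.8
```

```bash
python3 g.py .0917 .0437 .12
```

```text
clock 9.85 pos [0.5089 0.3783 0.2575] F [-0.5 -0.4 -4.5] grip 0.287
xyz [0.098, -0.4493, 0.0474] ang [-7.84, 29.22, 29.39]
[-0.72  0.34  0.01  1.4  -0.    1.41  1.43]
```

Call:
carry_out:
  motion:
    - {"xyz": [0.098, -0.449, 0.005], "angular": [-7.84, 29.22, 29.39]}
    - {"xyz": [0.098, -0.449, 0.005], "angular": [-7.84, 29.22, 29.39]}
    - {"xyz": [0.098, -0.449, 0.005], "angular": [-7.84, 29.22, 29.39]}
    - {"xyz": [0.098, -0.449, 0.005], "angular": [-7.84, 29.22, 29.39]}
    - {"xyz": [0.098, -0.449, 0.005], "angular": [-7.84, 29.22, 29.39]}
    - {"xyz": [0.098, -0.449, 0.005], "angular": [-7.84, 29.22, 29.39]}
    - {"xyz": [0.098, -0.449, 0.005], "angular": [-7.84, 29.22, 29.39]}
    - {"xyz": [0.098, -0.449, 0.005], "angular": [-7.84, 29.22, 29.39]}
    - {"xyz": [0.098, -0.449, 0.005], "angular": [-7.84, 29.22, 29.39]}
    - {"xyz": [0.098, -0.449, 0.047], "angular": [-7.84, 29.22, 29.39]}
    - {"xyz": [0.098, -0.449, 0.047], "angular": [-7.84, 29.22, 29.39]}
    - {"xyz": [0.098, -0.449, 0.047], "angular": [-7.84, 29.22, 29.39]}

```text
clock: 11.05
position: [0.666, -0.0528, 0.2084]
ee_rot: [-0.019, 0.965, -0.004, -0.261]
ft_force: [-0.1, 0.6, -3.2]
grip_width: 0.287
grasp_force: 60.3
```

Call:
carry_out:
  motion:
    - {"xyz": [0, 0, 0], "angular": [0, 0, 0]}
    - {"xyz": [0, 0, 0], "angular": [0, 0, 0]}
    - {"xyz": [0, 0, 0], "angular": [0, 0, 0]}

```text
clock: 11.35
position: [0.667, -0.0523, 0.2123]
ee_rot: [-0.02, 0.966, -0.005, -0.257]
ft_force: [-0.3, 0.3, -4.4]
grip_width: 0.292
grasp_force: 60.3
```

```bash
python3 g.py .0917 .0437 .07
```

```text
clock 11.35 pos [ 0.667  -0.0523  0.2123] F [-0.3  0.3 -4.4] grip 0.292
xyz [-0.0006, -0.0013, 0.0525] ang [0.01, 0.17, 0.08]
[-0.1   0.9   0.27  0.76 -0.14  2.02  1.7 ]
```

Call:
carry_out:
  motion:
    - {"xyz": [-0.0006, -0.0013, 0.03], "angular": [0, 0.2, 0]}
    - {"xyz": [-0.0006, -0.0013, 0.053], "angular": [0, 0.2, 0]}
    - {"xyz": [-0.0006, -0.0013, 0.053], "angular": [0, 0.2, 0]}
    - {"xyz": [-0.0006, -0.0013, 0.053], "angular": [0, 0.2, 0]}

```text
clock: 11.75
position: [0.6412, -0.055, 0.1661]
ee_rot: [-0.019, 0.966, -0.005, -0.26]
ft_force: [0.9, -0.1, -3.4]
grip_width: 0.292
grasp_force: 60.2
```

```bash
python3 g.py .0917 .0437 .02; python3 - <<'E'
from h import *
from workcell import *
import cv2,pickle
c=camera("wrist");s=camera("scene")
pickle.dump((c,s),open("w3.pkl","wb"))
a=cv2.resize(c["img"][20:300,110:510],None,fx=2,fy=2,interpolation=cv2.INTER_CUBIC)
q=[.5992,-.0126,3.1814]
P=place(q,[face(.156,.004,0),face(.03,.004,0),face(.156,.084,0),face(.03,.084,0)])
o=get_obs();Rt=R.from_quat(o["ee_rot"])
B=np.array([(.048,.013,.058),(.048,-.013,.058),(-.028,-.013,.058),(-.028,.013,.058),(.06,.036,.034),(.06,-.036,.034),(-.06,-.036,.034),(-.06,.036,.034),(-.06,.036,0),(-.06,-.036,0)])
W=o["position"]+Rt.apply((B-[-.0013,0,.040])*[1,-1,-1])
print("bay",((proj(c,P)-[110,20])*2).round().tolist());print("bat",((proj(c,W)-[110,20])*2).round().tolist())
cv2.imwrite("pics/w3.png",a[:,:,::-1])
b=cv2.resize(s["img"][165:290,210:375],None,fx=4.8,fy=4.8,interpolation=cv2.INTER_CUBIC)
cv2.imwrite("pics/s3.png",b[:,:,::-1])
print("sbay",((proj(s,P)-[210,165]+.5)*4.8).round().tolist());print("sbat",((proj(s,W)-[210,165]+.5)*4.8).round().tolist())
E
```

```text
clock 11.75 pos [ 0.6412 -0.055   0.1661] F [ 0.9 -0.1 -3.4] grip 0.292
xyz [-0.0001, 0.0004, 0.0495] ang [0.03, -0.1, 0.04]
[-0.12  0.85  0.26  0.94 -0.13  1.89  1.71]
bay [[523.0, 219.0], [505.0, 528.0], [296.0, 219.0], [314.0, 528.0]]
bat [[349.0, 321.0], [469.0, 321.0], [459.0, 609.0], [358.0, 609.0], [265.0, 252.0], [553.0, 252.0], [524.0, 639.0], [294.0, 639.0], [311.0, 569.0], [506.0, 569.0]]
sbay [[420.0, 175.0], [329.0, 382.0], [295.0, 132.0], [203.0, 334.0]]
sbat [[277.0, 115.0], [320.0, 130.0], [260.0, 261.0], [216.0, 245.0], [263.0, 98.0], [380.0, 138.0], [287.0, 345.0], [169.0, 300.0], [192.0, 317.0], [307.0, 361.0]]
```

View pics/w3.png

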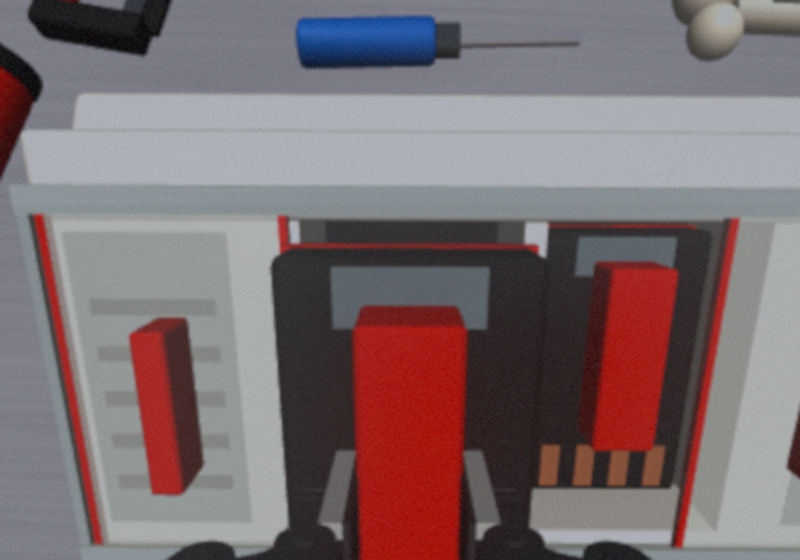

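View pics/s3.png

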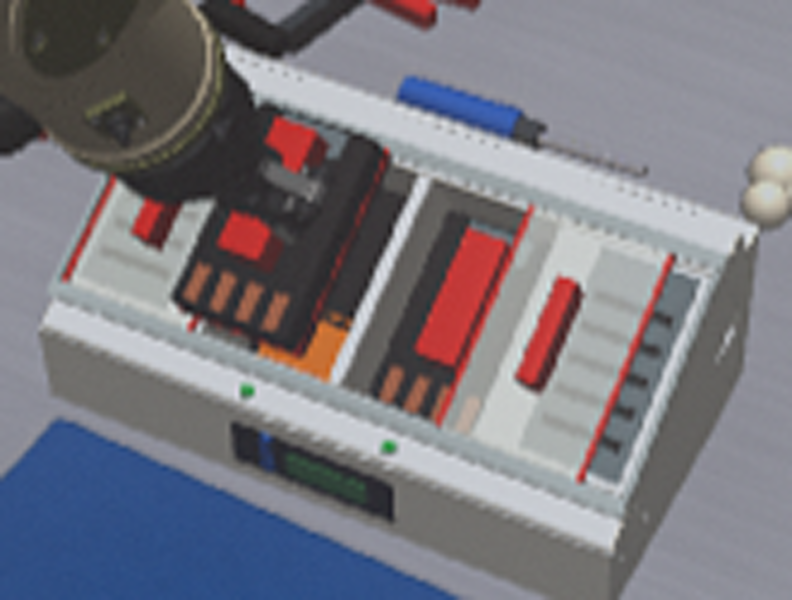

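The wrist view shows the battery squarely over the bay: body x 272–545 around the bay opening at about 300–526, both centred near 410. In the scene view the terminals are at the low front end. I'll lower it in stages while watching the force.

Call:
carry_out:
  motion:
    - {"xyz": [0, 0.0005, 0.01], "angular": [0, 0, 0]}
    - {"xyz": [0, 0.0005, 0.02], "angular": [0, 0, 0]}
    - {"xyz": [0, 0.0005, 0.03], "angular": [0, 0, 0]}
    - {"xyz": [0, 0.0005, 0.038], "angular": [0, 0, 0]}
    - {"xyz": [0, 0.0005, 0.044], "angular": [0, 0, 0]}
    - {"xyz": [0, 0.0005, 0.044], "angular": [0, 0, 0]}
    - {"xyz": [0, 0.0005, 0.044], "angular": [0, 0, 0]}

```text
clock: 12.55
position: [0.619, -0.0558, 0.1271]
ee_rot: [-0.019, 0.965, -0.005, -0.26]
ft_force: [-0.3, 0.3, -4.0]
grip_width: 0.294
grasp_force: 60.3
```

```bash
python3 g.py .0917 .0437 -.02
```

```text
clock 12.55 pos [ 0.619  -0.0558  0.1271] F [-0.3  0.3 -4. ] grip 0.294
xyz [0.0001, 0.0002, 0.0446] ang [0.04, -0.13, 0.01]
[-0.13  0.82  0.26  1.08 -0.12  1.79  1.71]
```

Call:
carry_out:
  motion:
    - {"xyz": [0, 0, 0.007], "angular": [0, 0, 0]}
    - {"xyz": [0, 0, 0.014], "angular": [0, 0, 0]}
    - {"xyz": [0, 0, 0.021], "angular": [0, 0, 0]}
    - {"xyz": [0, 0, 0.028], "angular": [0, 0, 0]}
    - {"xyz": [0, 0, 0.034], "angular": [0, 0, 0]}
    - {"xyz": [0, 0, 0.04], "angular": [0, 0, 0]}
    - {"xyz": [0, 0, 0.044], "angular": [0, 0, 0]}
    - {"xyz": [0, 0, 0.044], "angular": [0, 0, 0]}
    - {"xyz": [0, 0, 0.044], "angular": [0, 0, 0]}

```text
clock: 13.45
position: [0.5969, -0.0567, 0.0889]
ee_rot: [-0.019, 0.965, -0.005, -0.26]
ft_force: [-0.1, -0.5, -3.8]
grip_width: 0.289
grasp_force: 60.3
```

Now about 6 mm above the floor with no contact. Creeping down.

Call:
carry_out:
  motion:
    - {"xyz": [0, 0, 0.001], "angular": [0, 0, 0]}
    - {"xyz": [0, 0, 0.002], "angular": [0, 0, 0]}
    - {"xyz": [0, 0, 0.003], "angular": [0, 0, 0]}
    - {"xyz": [0, 0, 0.004], "angular": [0, 0, 0]}
    - {"xyz": [0, 0, 0.004], "angular": [0, 0, 0]}
    - {"xyz": [0, 0, 0.004], "angular": [0, 0, 0]}

```text
clock: 14.05
position: [0.5947, -0.0568, 0.0853]
ee_rot: [-0.019, 0.965, -0.005, -0.26]
ft_force: [-0.1, 0.3, -3.3]
grip_width: 0.289
grasp_force: 60.3
```

Call:
carry_out:
  motion:
    - {"xyz": [0, 0, 0.001], "angular": [0, 0, 0]}
    - {"xyz": [0, 0, 0.001], "angular": [0, 0, 0]}
    - {"xyz": [0, 0, 0.001], "angular": [0, 0, 0]}

```text
clock: 14.35
position: [0.5942, -0.0568, 0.0844]
ee_rot: [-0.019, 0.965, -0.005, -0.26]
ft_force: [-0.4, -0.7, -4.2]
grip_width: 0.292
grasp_force: 60.3
```

```bash
python3 g.py .0917 .0437 -.026
```

```text
clock 14.35 pos [ 0.5942 -0.0568  0.0844] F [-0.4 -0.7 -4.2] grip 0.292
xyz [0.0, 0.0002, 0.0013] ang [0.04, -0.15, 0.01]
[-0.14  0.8   0.25  1.21 -0.12  1.68  1.71]
```

Call:
carry_out:
  motion:
    - {"xyz": [0, 0, 0.001], "angular": [0, 0, 0]}
    - {"xyz": [0, 0, 0.001], "angular": [0, 0, 0]}
    - {"xyz": [0, 0, 0.0015], "angular": [0, 0, 0]}
    - {"xyz": [0, 0, 0.0015], "angular": [0, 0, 0]}

```text
clock: 14.75
position: [0.5937, -0.0569, 0.0836]
ee_rot: [-0.019, 0.966, -0.005, -0.26]
ft_force: [1.1, -0.2, -0.7]
grip_width: 0.289
grasp_force: 60.7
```

Call:
carry_out:
  motion:
    - {"xyz": [0, 0, 0.001], "angular": [0, 0, 0]}
    - {"xyz": [0, 0, 0.001], "angular": [0, 0, 0]}
    - {"xyz": [0, 0, 0.001], "angular": [0, 0, 0]}

```text
clock: 15.05
position: [0.5937, -0.0569, 0.0835]
ee_rot: [-0.019, 0.966, -0.005, -0.259]
ft_force: [3.0, -0.6, 5.6]
grip_width: 0.293
grasp_force: 61.5
```

Contact with the floor: the force along the normal rose by about 10 N. I'll release with a narrow opening and retract.

Call:
carry_out:
  motion:
    - {"xyz": [0, 0, -0.001], "angular": [0, 0, 0]}
    - {"xyz": [0, 0, -0.001], "angular": [0, 0, 0]}
    - {"xyz": [0, 0, -0.001], "angular": [0, 0, 0]}
    - {"xyz": [0, 0, -0.001], "angular": [0, 0, 0]}
    - {"xyz": [0, 0, -0.01], "angular": [0, 0, 0]}
    - {"xyz": [0, 0, -0.025], "angular": [0, 0, 0]}
    - {"xyz": [0, 0, -0.05], "angular": [0, 0, 0]}
    - {"xyz": [0, 0, -0.08], "angular": [0, 0, 0]}
    - {"xyz": [0, 0, -0.11], "angular": [0, 0, 0]}
    - {"xyz": [0, 0, -0.11], "angular": [0, 0, 0]}
    - {"xyz": [0, 0, -0.11], "angular": [0, 0, 0]}
    - {"xyz": [0, 0, -0.11], "angular": [0, 0, 0]}
  hand: 0.43

```text
clock: 16.25
position: [0.6477, -0.0547, 0.1767]
ee_rot: [-0.019, 0.965, -0.005, -0.261]
ft_force: [-0.5, 0.2, -1.5]
grip_width: 0.429
grasp_force: 0.0
```

```bash
python3 g.py .093 .1297 .013; python3 - <<'E'
from h import *
from workcell import *
import cv2
c=camera("wrist")
cv2.imwrite("pics/w4.png",cv2.resize(c["img"][20:300,110:510],None,fx=2,fy=2,interpolation=cv2.INTER_CUBIC)[:,:,::-1])
q=[.5992,-.0126,3.1814]
for n,d in (("L",.044),("R",-.044)):
  P=place(q,[face(.093+x,d+y,-.066+z) for x,y,z in [(.048,.013,.058),(.048,-.013,.058),(-.028,-.013,.058),(-.028,.013,.058),(-.06,.036,.034),(-.06,-.036,.034)]])
  print(n,((proj(c,P)-[110,20])*2).round().tolist())
E
```

```text
clock 16.25 pos [ 0.6477 -0.0547  0.1767] F [-0.5  0.2 -1.5] grip 0.429
xyz [0.0013, -0.0857, 0.0689] ang [0.04, -0.22, 0.01]
[-0.12  0.86  0.26  0.9  -0.13  1.93  1.71]
L [[376.0, 254.0], [442.0, 254.0], [439.0, 431.0], [379.0, 431.0], [335.0, 470.0], [483.0, 471.0]]
R [[600.0, 254.0], [666.0, 254.0], [642.0, 431.0], [582.0, 431.0], [515.0, 471.0], [662.0, 471.0]]
```

View pics/w4.png

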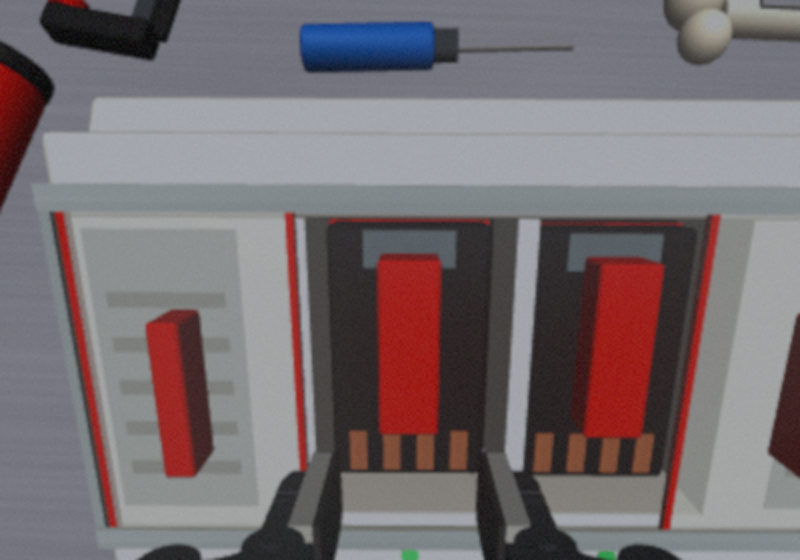

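The wrist view shows the battery seated level in the left bay: rib at (378–440, 255–433), terminals at (408,450), matching the prediction within 2 px. Now the left cover.

Call:
carry_out:
  motion:
    - {"xyz": [0.0013, -0.04, 0], "angular": [0, -0.2, 0]}
    - {"xyz": [0.0013, -0.0857, 0], "angular": [0, -0.2, 0]}
    - {"xyz": [0.0013, -0.0857, 0.01], "angular": [0, -0.2, 0]}
    - {"xyz": [0.0013, -0.0857, 0.02], "angular": [0, -0.2, 0]}
    - {"xyz": [0.0013, -0.0857, 0.04], "angular": [0, -0.2, 0]}
    - {"xyz": [0.0013, -0.0857, 0.06], "angular": [0, -0.2, 0]}
    - {"xyz": [0.0013, -0.0857, 0.068], "angular": [0, -0.2, 0]}
    - {"xyz": [0.0013, -0.0857, 0.068], "angular": [0, -0.2, 0]}
    - {"xyz": [0.0013, -0.0857, 0.068], "angular": [0, -0.2, 0]}

```text
clock: 17.2
position: [0.6167, -0.1416, 0.1198]
ee_rot: [-0.019, 0.966, -0.005, -0.258]
ft_force: [0.3, -0.2, 0.7]
grip_width: 0.429
grasp_force: 0.0
```

Call:
carry_out:
  motion:
    - {"xyz": [0, 0, 0], "angular": [0, 0, 0]}
    - {"xyz": [0, 0, 0], "angular": [0, 0, 0]}
    - {"xyz": [0, 0, 0], "angular": [0, 0, 0]}
    - {"xyz": [0, 0, 0], "angular": [0, 0, 0]}
    - {"xyz": [0, 0, 0], "angular": [0, 0, 0]}
  hand: 0
  grip_force: 30

```text
clock: 17.7
position: [0.617, -0.1414, 0.1199]
ee_rot: [-0.019, 0.966, -0.005, -0.257]
ft_force: [3.3, 2.1, 5.2]
grip_width: 0.133
grasp_force: 32.1
```

```bash
python3 g.py .093 .0435 .013
```

```text
clock 17.7 pos [ 0.617  -0.1414  0.1199] F [3.3 2.1 5.2] grip 0.133
xyz [0.0003, 0.0859, 0.0027] ang [0.03, 0.15, 0.03]
[-0.03  0.84  0.28  1.06 -0.09  1.77  1.82]
```

Call:
carry_out:
  motion:
    - {"xyz": [0, 0.01, 0], "angular": [0, 0, 0]}
    - {"xyz": [0, 0.02, 0], "angular": [0, 0, 0]}
    - {"xyz": [0, 0.03, 0], "angular": [0, 0, 0]}
    - {"xyz": [0, 0.04, 0], "angular": [0, 0, 0]}
    - {"xyz": [0, 0.05, 0], "angular": [0, 0, 0]}
    - {"xyz": [0, 0.06, 0], "angular": [0, 0, 0]}
    - {"xyz": [0, 0.07, 0], "angular": [0, 0, 0]}
    - {"xyz": [0, 0.078, 0], "angular": [0, 0, 0]}
    - {"xyz": [0, 0.083, 0], "angular": [0, 0, 0]}
    - {"xyz": [0, 0.086, 0], "angular": [0, 0, 0]}
    - {"xyz": [0, 0.087, 0], "angular": [0, 0, 0]}
    - {"xyz": [0, 0.087, 0], "angular": [0, 0, 0]}

```text
clock: 18.9
position: [0.614, -0.0554, 0.1199]
ee_rot: [-0.019, 0.966, -0.005, -0.257]
ft_force: [5.7, -1.0, 4.0]
grip_width: 0.126
grasp_force: 32.1
```

Call:
carry_out:
  motion:
    - {"xyz": [0, 0.001, 0], "angular": [0, 0, 0]}
    - {"xyz": [0, 0.001, 0], "angular": [0, 0, 0]}

```text
clock: 19.1
position: [0.614, -0.0554, 0.12]
ee_rot: [-0.019, 0.966, -0.006, -0.257]
ft_force: [5.7, -3.5, 3.4]
grip_width: 0.133
grasp_force: 32.1
```

```bash
python3 g.py .093 .0435 .013
```

```text
clock 19.1 pos [ 0.614  -0.0554  0.12  ] F [ 5.7 -3.5  3.4] grip 0.133
xyz [0.0007, -0.0002, 0.003] ang [-0.08, 0.25, -0.1]
[-0.14  0.8   0.25  1.11 -0.12  1.76  1.71]
```

Left cover is at its shut stop after the full 86 mm. Next, the right cover, with its pull at y≈-0.108.

Call:
carry_out:
  motion:
    - {"xyz": [0, 0, 0], "angular": [0, 0, 0]}
    - {"xyz": [0, 0, 0], "angular": [0, 0, 0]}
    - {"xyz": [0, 0, 0], "angular": [0, 0, 0]}
    - {"xyz": [0, 0, -0.02], "angular": [0, 0, 0]}
    - {"xyz": [0, 0, -0.055], "angular": [0, 0, 0]}
    - {"xyz": [0, 0.04, -0.055], "angular": [0, 0, 0]}
    - {"xyz": [0, 0.085, -0.055], "angular": [0, 0, 0]}
    - {"xyz": [0, 0.13, -0.055], "angular": [0, 0, 0]}
    - {"xyz": [0, 0.152, -0.055], "angular": [0, 0, 0]}
    - {"xyz": [0, 0.152, -0.055], "angular": [0, 0, 0]}
    - {"xyz": [0, 0.152, -0.055], "angular": [0, 0, 0]}
  hand: 0.5

```text
clock: 20.2
position: [0.6341, 0.0992, 0.1667]
ee_rot: [-0.02, 0.966, -0.005, -0.259]
ft_force: [0.4, -1.0, 1.1]
grip_width: 0.493
grasp_force: 0.0
```

```bash
python3 g.py .093 -.1085 .014
```

```text
clock 20.2 pos [0.6341 0.0992 0.1667] F [ 0.4 -1.   1.1] grip 0.493
xyz [0.0001, -0.0018, 0.0556] ang [-0.01, 0.02, 0.03]
[-0.29  0.84  0.21  0.95 -0.2   1.89  1.49]
```

Call:
carry_out:
  motion:
    - {"xyz": [0, -0.002, 0.02], "angular": [0, 0, 0]}
    - {"xyz": [0, -0.002, 0.04], "angular": [0, 0, 0]}
    - {"xyz": [0, -0.002, 0.055], "angular": [0, 0, 0]}
    - {"xyz": [0, -0.002, 0.055], "angular": [0, 0, 0]}
    - {"xyz": [0, -0.002, 0.055], "angular": [0, 0, 0]}

```text
clock: 20.7
position: [0.6072, 0.0948, 0.1199]
ee_rot: [-0.018, 0.966, -0.005, -0.258]
ft_force: [0.2, -0.1, 0.7]
grip_width: 0.5
grasp_force: 0.0
```

Call:
carry_out:
  motion:
    - {"xyz": [0, 0, 0], "angular": [0, 0, 0]}
    - {"xyz": [0, 0, 0], "angular": [0, 0, 0]}
    - {"xyz": [0, 0, 0], "angular": [0, 0, 0]}
    - {"xyz": [0, 0, 0], "angular": [0, 0, 0]}
    - {"xyz": [0, 0, 0], "angular": [0, 0, 0]}
    - {"xyz": [0, 0, 0], "angular": [0, 0, 0]}
  hand: 0

```text
clock: 21.3
position: [0.6076, 0.0959, 0.1201]
ee_rot: [-0.019, 0.966, -0.005, -0.257]
ft_force: [4.0, -1.6, 5.9]
grip_width: 0.134
grasp_force: 33.0
```

```bash
python3 g.py .093 -.0445 .014
```

```text
clock 21.3 pos [0.6076 0.0959 0.1201] F [ 4.  -1.6  5.9] grip 0.134
xyz [0.0003, -0.0636, 0.0018] ang [0.03, 0.16, -0.01]
[-0.3   0.8   0.21  1.11 -0.19  1.76  1.5 ]
```

Call:
carry_out:
  motion:
    - {"xyz": [0, -0.01, 0], "angular": [0, 0, 0]}
    - {"xyz": [0, -0.02, 0], "angular": [0, 0, 0]}
    - {"xyz": [0, -0.03, 0], "angular": [0, 0, 0]}
    - {"xyz": [0, -0.04, 0], "angular": [0, 0, 0]}
    - {"xyz": [0, -0.05, 0], "angular": [0, 0, 0]}
    - {"xyz": [0, -0.057, 0], "angular": [0, 0, 0]}
    - {"xyz": [0, -0.061, 0], "angular": [0, 0, 0]}
    - {"xyz": [0, -0.063, 0], "angular": [0, 0, 0]}
    - {"xyz": [0, -0.065, 0], "angular": [0, 0, 0]}
    - {"xyz": [0, -0.065, 0], "angular": [0, 0, 0]}

```text
clock: 22.3
position: [0.6098, 0.0324, 0.1201]
ee_rot: [-0.02, 0.966, -0.004, -0.258]
ft_force: [2.2, 2.8, 6.5]
grip_width: 0.128
grasp_force: 32.9
```

Call:
carry_out:
  motion:
    - {"xyz": [0, -0.0015, 0], "angular": [0, 0, 0]}
    - {"xyz": [0, -0.0015, 0], "angular": [0, 0, 0]}

```text
clock: 22.5
position: [0.6098, 0.0324, 0.12]
ee_rot: [-0.021, 0.966, -0.003, -0.258]
ft_force: [2.1, 6.9, 6.2]
grip_width: 0.131
grasp_force: 33.0
```

```bash
python3 g.py .093 -.0445 .014
```

```text
clock 22.5 pos [0.6098 0.0324 0.12  ] F [2.1 6.9 6.2] grip 0.131
xyz [0.0001, -0.0, 0.0017] ang [0.19, 0.12, 0.21]
[-0.23  0.79  0.23  1.13 -0.16  1.76  1.59]
```

The right cover is at its stop too. Release and retract.

Call:
carry_out:
  motion:
    - {"xyz": [0, 0, 0], "angular": [0, 0, 0]}
    - {"xyz": [0, 0, 0], "angular": [0, 0, 0]}
    - {"xyz": [0, 0, 0], "angular": [0, 0, 0]}
    - {"xyz": [0, 0, -0.02], "angular": [0, 0, 0]}
    - {"xyz": [0, 0, -0.06], "angular": [0, 0, 0]}
    - {"xyz": [0, 0, -0.11], "angular": [0, 0, 0]}
    - {"xyz": [0, 0, -0.11], "angular": [0, 0, 0]}
    - {"xyz": [0, 0, -0.11], "angular": [0, 0, 0]}
    - {"xyz": [0, 0, -0.11], "angular": [0, 0, 0]}
  hand: 0.45

```text
clock: 23.4
position: [0.6637, 0.0315, 0.2132]
ee_rot: [-0.019, 0.966, -0.005, -0.26]
ft_force: [-0.0, -0.4, 0.5]
grip_width: 0.449
grasp_force: 0.0
```

```bash
python3 - <<'E'
from workcell import *
import cv2
c=camera("wrist")
cv2.imwrite("pics/w5.png",c["img"][:,:,::-1])
E
```

```text
(no output)
```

View pics/w5.png

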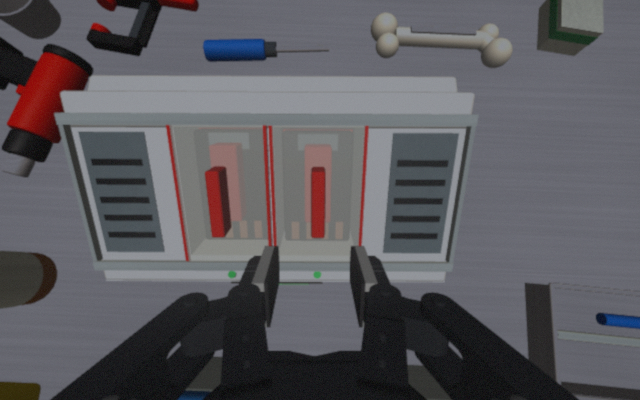

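Both covers are shut: their red inner edges meet at (269,190), and both batteries show underneath with terminals at the low end. Handing in.

```bash
python3 -c "
from workcell import *
print(hand_in())"
```

```text
the job is handed in; nothing more can be done
None
```

I set the loose battery in the free left bay with its terminals at the low end, slid both covers to their shut stops, and handed the job in at about 23.5 s; the hand-in returned no verdict.

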